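# Pull the yoghurt well's guard screen shut with the hook pole

### The job

Take the hook pole from its cradle, pass its yellow prong through the red ring eye on top of the tipped-back guard screen, and pull the screen shut with it; keep a firm, steady pull of about 15 N against its buffers for about a second, never yanking beyond 25 N. Then unhook the pole without tipping the screen again and lay it back in its cradle as it was. Touch the screen with nothing but the pole, and leave the other things on the counter where they are.

Things in the scene. Friction and masses are not known exactly. Their poses are not given: they have to be found in the camera images.
- well: chilled yoghurt well, steel, 320 (x) by 270 (y) mm, 85 mm tall with a rim to 115 mm, fixed to the counter. Origin: centre of its underside. Its own z is up and its own -y is its front, where the screen is hinged; 60 mm posts at the hinge ends reach 145 mm; a clear rear guard at y = +129 mm reaches 235 mm
- screen (a joint): lean of the clear guard screen (280 mm wide, its top rail 162 mm above the hinge), hinged along its bottom edge: 0 = upright, positive (rad, up to 0.95) = tipped back towards the well's own +y. Shut = resting on its buffers, at a lean between -0.04 and +0.04, told only by feel. The hinge is stiff: it stays where left; moving it takes 2 to 4 N at the eye, at the buffers some 5 N more per mm
- hinge (a point): point on the screen's hinge line (which runs along the well's own x), midway along it, 118 mm above the counter; axes as the well's. Two fixed rubber-tipped buffer posts (230 mm tall, in front of the well at its x = -110 and +110 mm) stop the screen 100 mm above this line; they are set by hand and their setting is not measured
- eye (a point): centre of the red ring eye that stands on the middle of the screen's top edge, 190 mm above the hinge line in the plane of the screen. Ring of 6 mm bar, hole 20 mm across; the hole's axis is the point's x (the well's x, along the hinge line), z points up the screen from hinge to eye. Upright, the eye stands 308 mm above the counter right over the hinge
- cradle: dark wooden cradle fixed to the counter: base 75 by 180 mm and two forks (16 mm thick, at y = -58 and +58 mm) with square notches, 34 mm wide, notch floor 43 mm and fork tops 61 mm above the counter. Origin: centre of its underside; y runs along the pole
- pole: hook pole, 0.2 kg, 311 mm long. Origin: centre of its black square handle, 24 by 24 mm and 150 mm long in y. From the handle's +y end a 10 mm thick round rod runs on to y = +235 mm, where a yellow prong, 8 mm thick, bends off square along +x to x = +49 mm. It lies in the cradle with pole and cradle axes parallel, handle axis 55 mm above the counter; the handle's middle 100 mm is free between the forks. The mass centre is about 25 mm from the origin towards the hook
- hook_root (a point): point in the yellow prong near its root, at (6, 235, 0) mm in the pole's frame; axes as the pole's
- hook_tip (a point): point on the prong's axis near its free end, at (46, 235, 0) mm in the pole's frame; axes as the pole's
- red_cup: open red cup, 70 mm wide, 85 mm tall, loose, a bystander; origin at the centre of its underside
- grey_cup: open grey cup, 70 mm wide, 85 mm tall, loose, a bystander; origin at the centre of its underside
- bowl: blue bowl, 120 mm wide, 55 mm tall, loose, a bystander; origin at the centre of its underside
- jam_jar: amber jar with a white cap, 60 mm wide, 80 mm tall, loose, a bystander; origin at the centre of its underside
- water: green bottle, 66 mm wide, 200 mm tall, loose, a bystander; origin at the centre of its underside
- spoon: spoon lying on the counter, handle towards the robot, loose, a bystander; origin under its middle
Mind the look-alikes: they are no part of the job. What is shaped like the cradle but pink is not meant.

How it is judged:
On the way, in this order (a step that is already met when the one before it is completed fails the run):
1. the prong is through the ring eye (x of hook_tip in the frame of eye above 0.006 m and x of hook_root in the frame of eye below -0.003 m and y of hook_tip in the frame of eye between -0.012 and 0.012 m and z of hook_tip in the frame of eye between -0.012 and 0.012 m and y of hook_root in the frame of eye between -0.012 and 0.012 m and z of hook_root in the frame of eye between -0.012 and 0.012 m), for 0.1 s.
2. the screen is shut against its buffers (lean under 0.045 rad) and the pole, its prong in the eye, pulls on it with more than 9 N for 0.4 s (all of step 1 and value of joint screen below 0.045 rad and contact force between pole and screen above 9 N), for 0.4 s.
At the end, for the whole second after the job is handed in: the screen stands shut (lean under 0.05 rad), and the pole rests released and still in both notches of the cradle, hook end and prong pointing as at the start: handle centre within 12 mm across, 25 mm along and 6 mm in height of its place, upright and in line within 0.12 rad (value of joint screen below 0.05 rad and contact force between pole and screen below 0.1 N and x of pole in the frame of cradle between -0.012 and 0.012 m and y of pole in the frame of cradle between -0.025 and 0.025 m and z of pole in the frame of cradle between 0.049 and 0.061 m and angle between the y axis of pole and the y axis of cradle, either way round below 0.12 rad and y of hook_tip in the frame of cradle above 0.1 m and angle between pole's own z axis and vertical below 0.12 rad and linear speed of pole below 0.02 m/s); the robot touches nothing.
It fails at once if the pole loads the screen with more than 25 N (contact force between pole and screen above 25 N).
It fails at once if fingers or arm touch the screen (contact force between any of the fingers, the arm and screen above 0.5 N).
It fails at once if a bystander is moved by more than 30 mm (distance of any of red_cup, grey_cup, bowl, jam_jar, water, spoon from where it was at the start of the episode above 0.03 m).
It also fails if it takes over 64 s, if anything falls off the work surface, if the arm or the gripper's body presses on something with over 40 N, if the wrist force passes 120 N, or if a joint passes its speed limit or range.

### The arm

A 6-joint arm with a two-finger parallel gripper is mounted at the origin on the work surface. World frame = base frame: x ahead of the robot, y to its left, z up, the work surface at z = 0. Lengths are in m, angles in rad, forces in N, time in s.
With the tool pointing down it reaches from about 0.325 to 1 m from the base axis. Payload 5.1 kg.
Tool frame: the origin (TCP) lies midway between the tips of the shut fingers; the grasp point (between the pads) lies ctrl.grip_point_offset behind it (ctrl.grip_point_offset is the distance from the TCP to the grasp point, in m); z points along the fingers, y is the direction in which the jaws open and shut (so a half turn about z gives the same grasp; the last joint's range is limited). The gripper opens to 85 mm and grips with 20 to 120 N. Pads are 22 mm wide; open, the fingers measure 114 mm over their backs; the gripper's body (76 mm by 85 mm) begins 54 mm behind the grasp point. The pads swing forward as they close: fully open they stand 13 mm farther back than shut.
Start: joints at [-1.226, 0.124, 1.65, -0, 1.367, -0.083], TCP at [0.27, -0.591, 0.231] pointing down, gripper open.
Joint ranges: [-2.61, 2.61], [-1.02, 2.33], [0.03, 2.71], [-1.35, 4.49], [0.32, 2.68], [-2.91, 2.91]. Speed limits (rad/s): [2.57, 2.57, 3.14, 3.14, 3.14, 3.14].

### API

Orientations are given as a unit quaternion [w, x, y, z].
In Python, from station import ctrl, eyes, workorder gives the robot as it stands. The module is installed in compiled form; this text tells all that it offers.
- The arm moves only by the shell command python3 -m creep 'ROWS' [FORCE]. ROWS is JSON, a list of rows, each an object with "translation": the shift along the tool's x, y, z in cm, a list of three; "delta_rot": the turn, a rotation vector about the tool's x, y, z in degrees, a list of three; "jaw": the finger opening in cm, from 0 to 8.54. In form: [{"translation": [tx, ty, tz], "delta_rot": [ax, ay, az], "jaw": jaw}, ...]. A call has 1 to 12 rows; each row is the pose to reach, as a shift and turn from the pose commanded when the call began, along the tool's axes at that moment; what a row does not reach only later rows make up. A row lasts 1/8 s, in which the tool goes at most 62.5 mm and 10.7 degrees, less where a joint would pass 70% of its speed; a pose out of reach is approached as far as the arm can. A call with a gripper value outside its range is refused whole. The fingers move at their own pace and stop on an object; FORCE is the grip in N (left out, the last holds). Time passes only in rows, so rows that repeat a pose let the fingers close. It gives the time, the measured TCP pose, the force and the opening at its end, in the units of the state.
- ctrl.get_obs(): the state, without advancing time (a new reading comes with each control period).
- eyes.camera(name): name is "scene" or "top"; returns (picture, depth): 384x512x3 uint8, blue, green, red; 384x512 float32, m along the optical axis (not along the pixel's ray), 0 where there is no reading.
- eyes.camera_info(name): a dict with "camera_matrix" (3x3 intrinsics, pixels), "camera_from_world" (4x4, takes a point from world to camera coordinates). Camera axes: x right, y down, z forward; pixel columns grow to the right and rows downward; lengths in m; the calibration is good to about 2 mm. A picture is of the moment at which its call begins. camera_info takes no time and is no camera call.
- workorder.close_job(): hands the job in, once; it reports no verdict.
The state is a dict: "time": time; "q": joint angles; "qd": joint speeds; "joint_efforts": joint torques, N m; "tool_pos": TCP position; "tcp_rot": TCP orientation; "contact_force": force on the tool from outside, world axes, zero at the start; "ft_torque": the same for the moment, N m; "finger_gap": finger opening in m.
Only numpy, scipy, OpenCV 4.12 (cv2) and the standard library are available. Lean on these libraries where they do the work, as an engineer would, in place of code of your own. Each camera call takes 0.05 s, during which the arm holds its last target.

## Working session

There is one attempt and no reset: what is moved stays moved. The work goes in short steps, Python scripts to look and compute and a shell command to move; the robot and the scene stay as the last step left them, time stands still between calls to the robot, and variables do not carry over. Pictures are saved under pics/ and viewed, and the job is handed in when it is done.

```bash
mkdir -p pics; ls
python3 - <<'E'
from station import ctrl, eyes, workorder
import cv2,numpy as np
print(ctrl.get_obs(), ctrl.grip_point_offset)
for n in("scene","top"):
    p,d=eyes.camera(n); cv2.imwrite(f"pics/{n}0.png",p); np.savez(f"pics/{n}0.npz",p=p,d=d)
    i=eyes.camera_info(n); print(n,np.array(i["camera_matrix"]).round(1).tolist(),np.array(i["camera_from_world"]).round(4).tolist())
E
```

```text
pics
{'time': 0.0, 'q': array([-1.22559932e+00,  1.24509999e-01,  1.65166873e+00,  6.67773845e-06,
        1.36755431e+00, -8.26071181e-02]), 'qd': array([ 8.15602835e-04, -9.44103118e-04,  7.94999126e-06, -1.13792373e-03,
       -1.62344899e-03,  1.46510554e-03]), 'joint_efforts': array([-1.85214139e-05, -4.23615968e+01, -3.65454519e+01, -6.57214400e-05,
        6.91589696e-03,  2.22716727e-05]), 'tool_pos': array([ 0.26942732, -0.59084595,  0.230053  ]), 'tcp_rot': array([-1.06141266e-03,  9.77209631e-01,  2.12273859e-01, -1.36866639e-04]), 'contact_force': array([ 0.63063832, -0.35940136,  0.00577461]), 'ft_torque': array([ 0.01822732, -0.03738108,  0.00751087]), 'finger_gap': 0.08516318263754871} 0.0187
scene [[473.4, 0.0, 248.7], [0.0, 473.4, 182.7], [0.0, 0.0, 1.0]] [[-0.0452, 0.999, -0.001, 0.0923], [0.6806, 0.03, -0.732, -0.1914], [-0.7313, -0.0338, -0.6813, 1.7223], [0.0, 0.0, 0.0, 1.0]]
top [[447.7, 0.0, 255.3], [0.0, 447.7, 187.9], [0.0, 0.0, 1.0]] [[-0.019, -0.9998, -0.0005, -0.0378], [-0.9909, 0.0189, -0.1333, 0.5397], [0.1333, -0.0021, -0.9911, 1.4078], [0.0, 0.0, 0.0, 1.0]]
```

View pics/scene0.png

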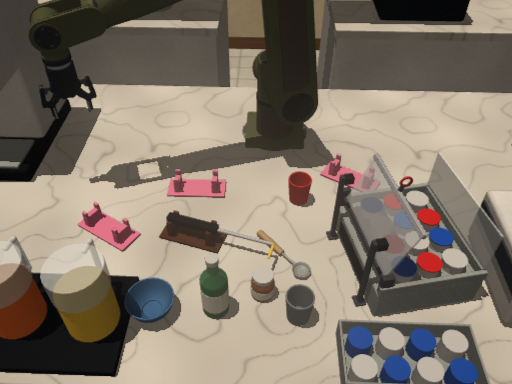

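View pics/top0.png

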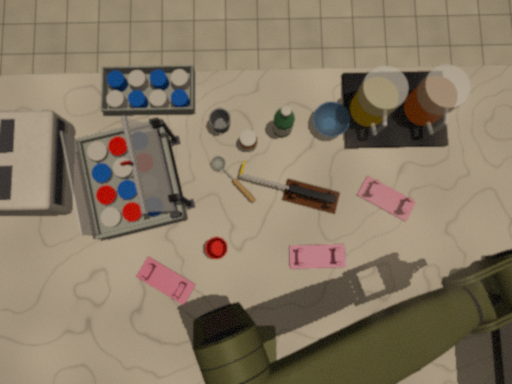

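View crops.

```bash
cat > h.py <<'E'
import cv2,numpy as np
from station import ctrl,eyes
def proj(n,P):
    i=eyes.camera_info(n);K=np.array(i["camera_matrix"]);T=np.array(i["camera_from_world"])
    c=np.atleast_2d(P)@T[:3,:3].T+T[:3,3];u=c@K.T;return u[:,:2]/u[:,2:]
def ray(n,u,v):
    i=eyes.camera_info(n);K=np.array(i["camera_matrix"]);T=np.array(i["camera_from_world"])
    d=np.linalg.solve(K,[u,v,1.]);R=T[:3,:3];return -R.T@T[:3,3],R.T@d
def atz(n,u,v,z):
    o,d=ray(n,u,v);return o+d*(z-o[2])/d[2]
def atd(n,u,v,D):
    o,d=ray(n,u,v);return o+d*D
def tri(a,b):  # two-view: (u,v) scene, top
    o1,d1=ray("scene",*a);o2,d2=ray("top",*b)
    s=np.linalg.lstsq(np.c_[d1,-d2],o2-o1,rcond=None)[0]
    p,q=o1+s[0]*d1,o2+s[1]*d2;return (p+q)/2,np.linalg.norm(p-q)
def crop(p,x0,x1,y0,y1,f,out):
    cv2.imwrite(out,cv2.resize(p[y0:y1,x0:x1],None,fx=f,fy=f,interpolation=cv2.INTER_CUBIC))
E
python3 - <<'E'
from h import *
s=np.load("pics/scene0.npz")["p"];t=np.load("pics/top0.npz")["p"]
crop(s,310,490,150,310,4,"pics/s_well.png")
crop(t,70,200,105,245,4,"pics/t_well.png")
crop(s,150,320,190,290,4,"pics/s_pole.png")
crop(t,230,350,150,220,6,"pics/t_pole.png")
E
```

```text
(no output)
```

View pics/s_well.png

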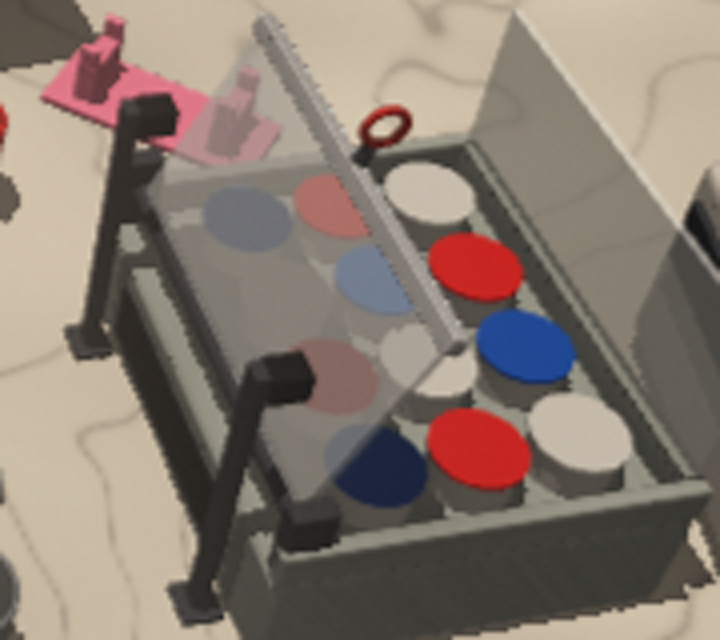

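View pics/t_well.png

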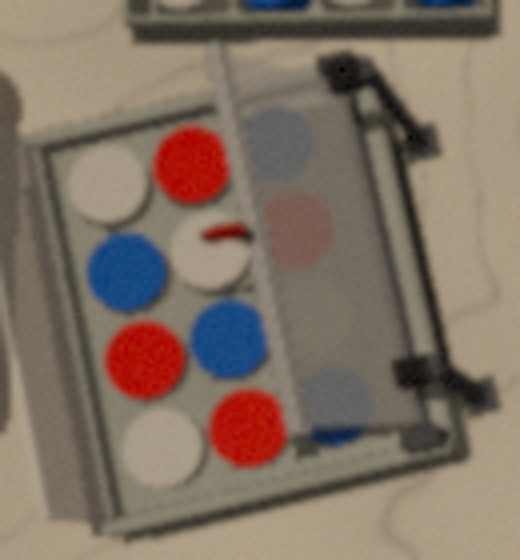

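View pics/s_pole.png

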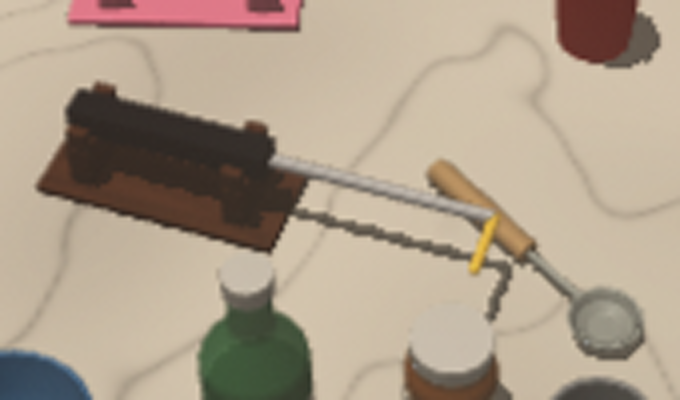

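View pics/t_pole.png

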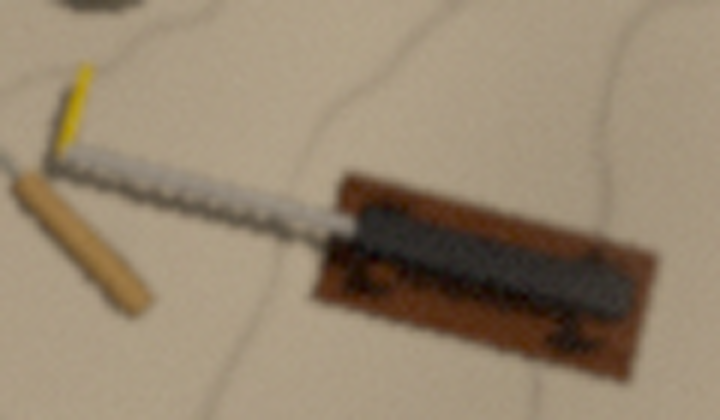

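Run:
```python
from h import *
d=lambda n:np.load(f"pics/{n}0.npz")["d"]
pr=lambda *a:print(*[np.round(x,4) if not isinstance(x,str) else x for x in a])
tc=lambda x,y,f,ox,oy:(x/f+ox,y/f+oy)
# pole
R=tc(63,155,6,230,150);T=tc(88,66,6,230,150)
pr("root top z.055",atz("top",*R,.055),"tip",atz("top",*T,.055))
pr("tri root",*tri(tc(492,217,4,150,190),R));pr("tri tip",*tri(tc(476,270,4,150,190),T))
a=atz("top",*tc(365,228,6,230,150),.067);b=atz("top",*tc(632,297,6,230,150),.067)
pr("handle ends",a,b,(a+b)/2,np.linalg.norm(a-b))
c=[atz("top",*tc(x,y,6,230,150),.0) for x,y in((347,172),(658,253),(630,380),(313,298))]
pr("cradle corners z0",*c,np.mean(c,0))
# eye
pr("eye",*tri(tc(385,127,4,310,150),tc(226,231,4,70,105)))
pr("rail1",*tri(tc(265,25,4,310,150),tc(218,45,4,70,105)),);pr("rail2",*tri(tc(457,340,4,310,150),tc(293,430,4,70,105)))
pr("rim A,B,C",*[atz("top",*tc(x,y,4,70,105),.115) for x,y in((35,150),(465,455),(108,530))])
pr("buffer far",*tri(tc(150,105,4,310,150),tc(410,370,4,70,105)));pr("buffer near",*tri(tc(280,370,4,310,150),tc(345,72,4,70,105)))
for n,uv in(("scene",(406,178)),("top",(124,163)),("top",(130,163))):
  D=d(n)[uv[1]-3:uv[1]+4,uv[0]-4:uv[0]+5]; print(n,D.round(3))
```

```text
root top z.055 [ 0.576  -0.0016  0.055 ] tip [ 0.6239 -0.0157  0.055 ]
tri root [ 0.5768 -0.0014  0.0499] 0.0002
tri tip [ 0.6243 -0.0135  0.0531] 0.0042
handle ends [ 0.5322 -0.1602  0.067 ] [ 0.493 -0.299  0.067] [ 0.5126 -0.2296  0.067 ] 0.1442
cradle corners z0 [ 0.5725 -0.1567  0.    ] [ 0.5241 -0.3265  0.    ] [ 0.4545 -0.3081  0.    ] [ 0.5028 -0.136   0.    ] [ 0.5135 -0.2318  0.    ]
eye [0.5789 0.296  0.2918] 0.0023
rail1 [0.6574 0.2243 0.4384] 0.0672
rail2 [ 0.481   0.3764 -0.0031] 0.108
rim A,B,C [0.6801 0.4947 0.115 ] [0.4382 0.1622 0.115 ] [0.387  0.4301 0.115 ]
buffer far [0.4907 0.1827 0.2248] 0.0023
buffer near [0.7059 0.2308 0.224 ] 0.0016
scene [[1.548 1.55  1.549 1.539 1.544 1.544 1.543 1.547 1.547]
 [1.536 1.543 1.542 1.54  1.08  1.083 1.077 1.084 1.538]
 [1.538 1.083 1.081 1.079 1.077 1.078 1.081 1.078 1.08 ]
 [1.079 1.079 1.082 1.078 1.08  1.079 1.078 1.082 1.084]
 [1.084 1.084 1.083 1.081 1.53  1.526 1.532 1.528 1.083]
 [1.084 1.083 1.524 1.526 1.519 1.529 1.527 1.524 1.089]
 [1.084 1.525 1.519 1.523 1.52  1.522 1.524 1.523 1.093]]
top [[1.373 1.37  1.376 1.372 1.377 1.374 1.179 1.181 1.183]
 [1.365 1.375 1.177 1.175 1.177 1.178 1.175 1.177 1.175]
 [1.183 1.18  1.18  1.179 1.18  1.177 1.181 1.18  1.185]
 [1.184 1.177 1.179 1.198 1.199 1.199 1.207 1.204 1.205]
 [1.187 1.183 1.195 1.195 1.199 1.196 1.199 1.203 1.207]
 [1.372 1.37  1.367 1.369 1.371 1.374 1.368 1.373 1.376]
 [1.37  1.368 1.363 1.37  1.368 1.376 1.37  1.368 1.371]]
top [[1.179 1.181 1.183 1.18  1.181 1.221 1.216 1.222 1.221]
 [1.175 1.177 1.175 1.181 1.187 1.189 1.22  1.219 1.214]
 [1.181 1.18  1.185 1.187 1.188 1.196 1.211 1.217 1.215]
 [1.207 1.204 1.205 1.202 1.201 1.204 1.211 1.212 1.218]
 [1.199 1.203 1.207 1.207 1.208 1.206 1.209 1.215 1.22 ]
 [1.368 1.373 1.376 1.374 1.367 1.368 1.219 1.216 1.22 ]
 [1.37  1.368 1.371 1.374 1.375 1.377 1.221 1.217 1.219]]
```

Run:
```python
from h import *
from scipy.optimize import least_squares
pr=lambda *a:print(*[np.round(x,4) if not isinstance(x,str) else x for x in a])
tc=lambda x,y,f,ox,oy:(x/f+ox,y/f+oy)
S=lambda x,y:tc(x,y,4,310,150);T=lambda x,y:tc(x,y,4,70,105)
pr("rail far(+x)",*tri(S(457,338),T(218,45)));pr("rail near",*tri(S(265,25),T(293,430)))
pr("hinge post far",*[tri(S(305,515),T(345,72))][0])
for n,box in(("scene",(398,414,174,192)),("top",(118,133,158,168))):
    z=np.load(f"pics/{n}0.npz");p,d=z["p"].astype(int),z["d"]
    x0,x1,y0,y1=box;pts=[];uv=[]
    for v in range(y0,y1):
        for u in range(x0,x1):
            b,g,r=p[v,u]
            if r>g+45 and d[v,u]<1.25: pts.append(atd(n,u,v,d[v,u]));uv.append((u,v))
    pts=np.array(pts);uv=np.array(uv);pr(n,"eye",len(pts),pts.mean(0),pts.min(0),pts.max(0),uv.mean(0),uv.min(0),uv.max(0))
obs=[("scene",S(385,127),(0,.19)),("top",T(226,231),(0,.19)),
 ("scene",S(457,338),(.14,.162)),("top",T(218,45),(.14,.162)),("scene",S(265,25),(-.14,.162)),("top",T(293,430),(-.14,.162))]
def pt(P,q):
    x,y,a,l=P;X=np.array([np.cos(a),np.sin(a),0]);Y=np.array([-np.sin(a),np.cos(a),0])
    return np.array([x,y,.118])+X*q[0]+q[1]*(np.sin(l)*Y+np.array([0,0,np.cos(l)]))
f=lambda P:np.concatenate([proj(n,pt(P,q))[0]-uv for n,uv,q in obs])
r=least_squares(f,[.6,.18,0.,.7]);pr("hinge x y yaw lean",r.x,"res",r.fun);pr("eye fit",pt(r.x,(0,.19)))
```

```text
rail far(+x) [0.7153 0.3123 0.2656] 0.0036
rail near [0.4475 0.2556 0.2577] 0.0021
hinge post far [0.7338 0.2551 0.1293] 0.0047
scene eye 62 [0.5796 0.2953 0.2967] [0.5738 0.2816 0.2774] [0.5851 0.3103 0.3101] [405.9516 180.4032] [400 176] [412 186]
top eye 33 [0.5782 0.2954 0.2989] [0.5733 0.2831 0.2802] [0.5815 0.3068 0.3125] [125.5152 162.4242] [121 161] [130 164]
hinge x y yaw lean [0.5963 0.2143 0.2144 0.4571] res [-0.7615  0.9968 -0.1825  0.3042 -0.105   1.7388 -1.002  -0.8115  0.14
 -2.5427  0.319   1.0299]
eye fit [0.5785 0.2962 0.2885]
```

Look-alikes: brown cradle with the pole at scene (195,235) / top (310,195) is the one meant. The pink ones at scene (197,187), (108,227) and (350,175) / top (317,256), (387,197) and (166,280) are decoys. The crop shows the dark brown cradle, black handle and yellow prong at top (243,169). The red ring is at scene (406,182).

```bash
cat >> h.py <<'E'
from scipy.spatial.transform import Rotation as Ro
def plan(x,y,z,pyaw):
    """TCP target, tool down, tool y = pole x axis at yaw pyaw (rad)"""
    o=ctrl.get_obs();q=o["tcp_rot"];R0=Ro.from_quat([q[1],q[2],q[3],q[0]])
    Y=np.array([np.cos(pyaw),np.sin(pyaw),0]);Z=np.array([0,0,-1.]);X=np.cross(Y,Z)
    R1=Ro.from_matrix(np.c_[X,Y,Z])
    t=R0.inv().apply(np.array([x,y,z])-o["tool_pos"])*100
    print("t",o["time"].__round__(2),"pos",o["tool_pos"].round(4),"F",o["contact_force"].round(2),"gap",round(o["finger_gap"],4))
    print("translation cm",t.round(2),"rot deg",(R0.inv()*R1).as_rotvec(degrees=True).round(2))
E
python3 -c "
from h import *
plan(.5128,-.229,.14,-.272)"
```

```text
t 0.1 pos [ 0.2694 -0.5909  0.2302] F [ 0.68  0.25 -0.12] gap 0.0853
translation cm [ 37.16 -22.82   9.07] rot deg [ -0.1   -0.06 -49.91]
```

```bash
python3 -m creep '[{"translation":[4.6,-2.8,0],"delta_rot":[0,0,-6.2],"jaw":8.5},{"translation":[9.3,-5.7,0],"delta_rot":[0,0,-12.5],"jaw":8.5},{"translation":[13.9,-8.6,1],"delta_rot":[0,0,-18.7],"jaw":8.5},{"translation":[18.6,-11.4,2.5],"delta_rot":[0,0,-25],"jaw":8.5},{"translation":[23.2,-14.3,4],"delta_rot":[0,0,-31.2],"jaw":8.5},{"translation":[27.9,-17.1,6],"delta_rot":[0,0,-37.4],"jaw":8.5},{"translation":[32.5,-20,7.5],"delta_rot":[0,0,-43.6],"jaw":8.5},{"translation":[37.2,-22.8,9],"delta_rot":[0,0,-49.9],"jaw":8.5},{"translation":[37.2,-22.8,9],"delta_rot":[0,0,-49.9],"jaw":8.5},{"translation":[37.2,-22.8,9],"delta_rot":[0,0,-49.9],"jaw":8.5},{"translation":[37.2,-22.8,9],"delta_rot":[0,0,-49.9],"jaw":8.5}]'
python3 - <<'E'
from h import *
plan(.5128,-.229,.037,-.272)
p,d=eyes.camera("scene");crop(p,130,310,150,290,4,"pics/s1.png")
E
```

```text
time: 1.48
tool_pos: [0.5132, -0.2308, 0.1418]
tcp_rot: [0.0, 0.797, 0.604, 0.0]
contact_force: [-0.4, 0.8, 0.3]
finger_gap: 0.0851
t 1.48 pos [ 0.5132 -0.2308  0.1418] F [-0.41  0.76  0.26] gap 0.0851
translation cm [ 0.17 -0.1  10.48] rot deg [ 0.04  0.03 -0.11]
```

View pics/s1.png

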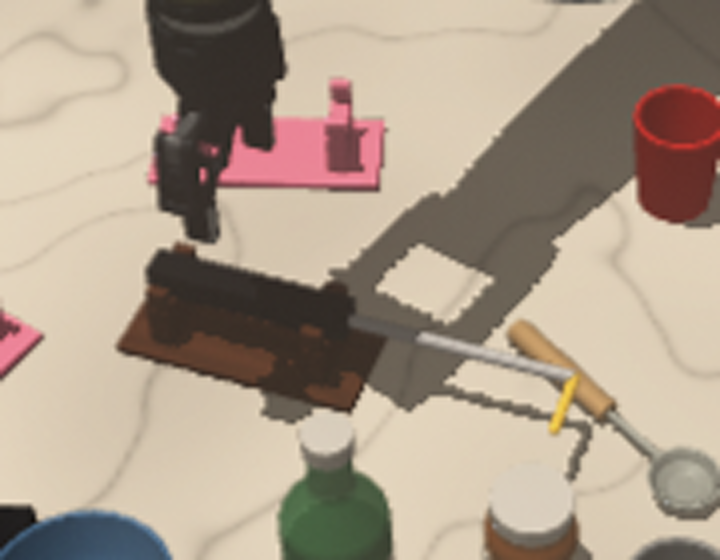

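The gripper hovers above the handle, in line with it (handle at crop (250,285)). I'll go down and grip.

```bash
python3 -m creep '[{"translation":[0.2,-0.1,3.5],"delta_rot":[0,0,0],"jaw":8.5},{"translation":[0.2,-0.1,7],"delta_rot":[0,0,0],"jaw":8.5},{"translation":[0.2,-0.1,9.5],"delta_rot":[0,0,0],"jaw":8.5},{"translation":[0.2,-0.1,10.4],"delta_rot":[0,0,0],"jaw":8.5},{"translation":[0.2,-0.1,10.4],"delta_rot":[0,0,0],"jaw":8.5},{"translation":[0.2,-0.1,10.4],"delta_rot":[0,0,0],"jaw":4},{"translation":[0.2,-0.1,10.4],"delta_rot":[0,0,0],"jaw":3},{"translation":[0.2,-0.1,10.4],"delta_rot":[0,0,0],"jaw":1.5},{"translation":[0.2,-0.1,10.4],"delta_rot":[0,0,0],"jaw":1.5},{"translation":[0.2,-0.1,10.4],"delta_rot":[0,0,0],"jaw":1.5},{"translation":[0.2,-0.1,10.4],"delta_rot":[0,0,0],"jaw":1.5},{"translation":[0.2,-0.1,10.4],"delta_rot":[0,0,0],"jaw":1.5}]' 90
python3 - <<'E'
from h import *
plan(.5128,-.229,.36,-.272)
p,d=eyes.camera("top");np.savez("pics/tg.npz",p=p,d=d);crop(p,230,350,130,220,6,"pics/t2.png")
E
```

```text
time: 3.02
tool_pos: [0.5138, -0.2278, 0.0382]
tcp_rot: [0.001, 0.796, 0.605, 0.0]
contact_force: [0.4, 0.2, 6.1]
finger_gap: 0.0229
t 3.02 pos [ 0.5138 -0.2278  0.0382] F [0.4  0.19 6.08] gap 0.0229
translation cm [-1.500e-01 -1.000e-02 -3.218e+01] rot deg [ 0.08  0.02 -0.  ]
```

View pics/t2.png

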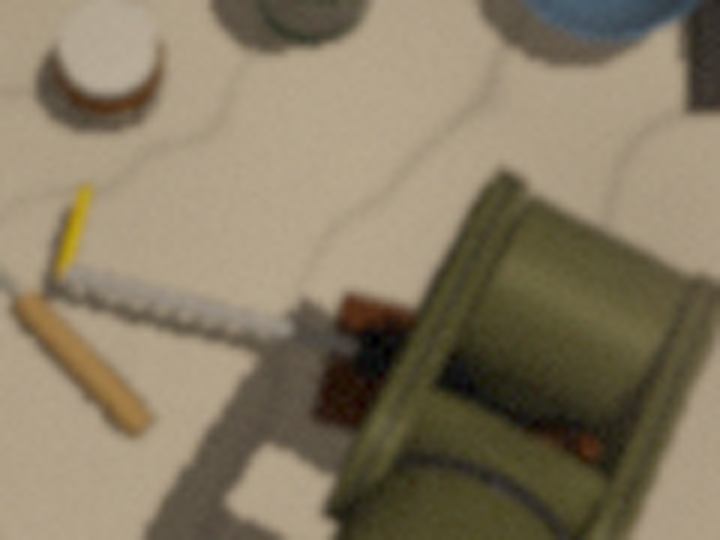

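Prong unchanged at top (244,168), and the jaws hold the handle at 22.9 mm opening. Lift.

```bash
python3 -m creep '[{"translation":[0,0,-1],"delta_rot":[0,0,0],"jaw":1.5},{"translation":[0,0,-3],"delta_rot":[0,0,0],"jaw":1.5},{"translation":[0,0,-7],"delta_rot":[0,0,0],"jaw":1.5},{"translation":[0,0,-12],"delta_rot":[0,0,0],"jaw":1.5},{"translation":[0,0,-17],"delta_rot":[0,0,0],"jaw":1.5},{"translation":[0,0,-22],"delta_rot":[0,0,0],"jaw":1.5},{"translation":[0,0,-27],"delta_rot":[0,0,0],"jaw":1.5},{"translation":[0,0,-30.5],"delta_rot":[0,0,0],"jaw":1.5},{"translation":[0,0,-32],"delta_rot":[0,0,0],"jaw":1.5},{"translation":[0,0,-32],"delta_rot":[0,0,0],"jaw":1.5},{"translation":[0,0,-32],"delta_rot":[0,0,0],"jaw":1.5}]'
python3 - <<'E'
from h import *
a=.212;X=np.array([np.cos(a),np.sin(a),0]);Y=np.array([-np.sin(a),np.cos(a),0])
e=np.array([.579,.2955,.292]);h=e-.235*Y-.085*X; print(h)
plan(h[0],h[1],.355,a)
E
```

```text
time: 4.45
tool_pos: [0.5124, -0.227, 0.3549]
tcp_rot: [-0.002, 0.796, 0.605, -0.001]
contact_force: [-0.2, -0.1, -2.1]
finger_gap: 0.0224
[0.54535063 0.04787585 0.292     ]
t 4.45 pos [ 0.5124 -0.227   0.3549] F [-0.23 -0.09 -2.13] gap 0.0224
translation cm [27.37 -4.21  0.03] rot deg [ -0.2   -0.1  -27.73]
```

```bash
python3 -m creep '[{"translation":[3,-0.5,0],"delta_rot":[0,0,-3],"jaw":1.5},{"translation":[7,-1,0],"delta_rot":[0,0,-7],"jaw":1.5},{"translation":[11,-1.7,0],"delta_rot":[0,0,-11.2],"jaw":1.5},{"translation":[15,-2.3,0],"delta_rot":[0,0,-15.4],"jaw":1.5},{"translation":[19,-2.9,0],"delta_rot":[0,0,-19.5],"jaw":1.5},{"translation":[23,-3.5,0],"delta_rot":[0,0,-23.5],"jaw":1.5},{"translation":[26,-4,0],"delta_rot":[0,0,-26.5],"jaw":1.5},{"translation":[27.4,-4.2,0],"delta_rot":[0,0,-27.7],"jaw":1.5},{"translation":[27.4,-4.2,0],"delta_rot":[0,0,-27.7],"jaw":1.5},{"translation":[27.4,-4.2,0],"delta_rot":[0,0,-27.7],"jaw":1.5}]'
python3 - <<'E'
from h import *
p,d=eyes.camera("scene");cv2.imwrite("pics/s3.png",p);np.savez("pics/s3.npz",p=p,d=d);crop(p,300,460,110,250,5,"pics/s3c.png")
p,d=eyes.camera("top");np.savez("pics/t3.npz",p=p,d=d);crop(p,70,230,110,240,5,"pics/t3c.png")
plan(.5454,.0479,.2723,.212)
E
```

```text
time: 5.7
tool_pos: [0.5462, 0.0468, 0.3568]
tcp_rot: [-0.0, 0.629, 0.777, -0.001]
contact_force: [-0.2, -0.2, -1.5]
finger_gap: 0.0228
t 5.8 pos [0.5463 0.0467 0.3572] F [-0.48  0.41 -2.14] gap 0.0227
translation cm [ 0.14 -0.06  8.49] rot deg [-0.02  0.02 -0.14]
```

View pics/s3c.png

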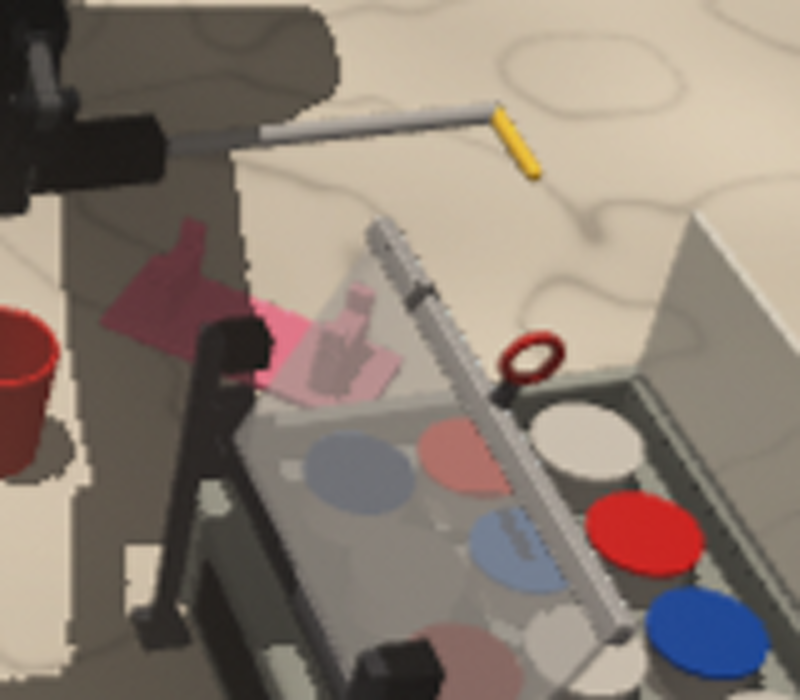

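View pics/t3c.png

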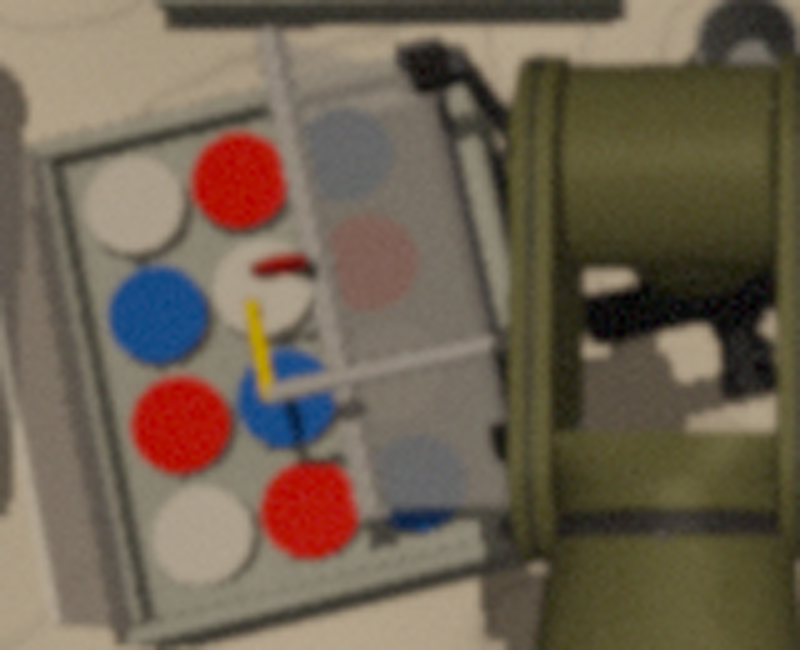

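Run:
```python
from h import *
S=lambda x,y:(x/5+300,y/5+110);T=lambda x,y:(x/5+70,y/5+110)
r,_1=tri(S(496,112),T(266,389));t,_2=tri(S(538,177),T(252,300));e,_3=tri(S(532,358),T(284,265))
print(r.round(4),t.round(4),e.round(4),_1,_2,_3, "tip-root",np.linalg.norm(t-r))
a=.212;X=np.array([np.cos(a),np.sin(a),0]);Y=np.array([-np.sin(a),np.cos(a),0])
for p in(r,t): print("rel eye x,y,z",(p-e)@X,(p-e)@Y,(p-e)[2])
for n,m in(("scene",(390,415,170,195)),("top",(118,135,155,170))):
    z=np.load(f"pics/{n[0]}3.npz");p,d=z["p"].astype(int),z["d"];x0,x1,y0,y1=m
    q=[(u,v) for v in range(y0,y1) for u in range(x0,x1) if p[v,u,2]>p[v,u,1]+45 and p[v,u,2]>p[v,u,0]+40 and d[v,u]<1.25 and p[v,u,1]<80]
    P=np.array([atd(n,u,v,d[v,u]) for u,v in q]);q=np.array(q)
    print(n,len(q),P.mean(0).round(4),P.min(0).round(4),P.max(0).round(4),(q.min(0)+q.max(0))/2)
for n,m in(("scene",(390,420,120,150)),("top",(110,135,160,195))):
    z=np.load(f"pics/{n[0]}3.npz");p,d=z["p"].astype(int),z["d"];x0,x1,y0,y1=m
    q=[(u,v) for v in range(y0,y1) for u in range(x0,x1) if p[v,u,2]>p[v,u,0]+90 and p[v,u,1]>p[v,u,0]+60]
    P=np.array([atd(n,u,v,d[v,u]) for u,v in q]);print("prong",n,len(q),P.mean(0).round(4),P.min(0).round(4),P.max(0).round(4))
```

```text
[0.4999 0.2782 0.3734] [0.5451 0.2878 0.3713] [0.5783 0.2959 0.2916] 0.0001848646612008814 0.0023207097404929476 0.0034906227025420897 tip-root 0.046311527427317645
rel eye x,y,z -0.08036728928528983 -0.0007441550439327531 0.08181038755588504
rel eye x,y,z -0.034107437665377556 -0.0008654262035075726 0.07962658489521524
scene 53 [0.5957 0.2891 0.3092] [ 0.5752 -0.0283  0.2789] [1.3938 0.3111 1.0334] [406.  181.5]
top 30 [0.5781 0.2953 0.2963] [0.5734 0.2829 0.2796] [0.5814 0.3074 0.3119] [125.5 162.5]
prong scene 49 [0.5154 0.2852 0.3676] [0.0552 0.2762 0.0045] [0.545  0.4666 0.379 ]
prong top 48 [0.522  0.2791 0.389 ] [ 0.3465 -0.0451  0.086 ] [0.5789 0.3736 1.4671]
```

Prong root at scene crop (496,112) and tip at (538,177), ring centre at (532,358). Triangulated, the prong is within 1 mm of the eye fore-and-aft, 34 mm short of it along x and 81 mm above it. Lower, then check.

```bash
python3 -m creep '[{"translation":[0.1,0,1.5],"delta_rot":[0,0,0],"jaw":1.5},{"translation":[0.1,0,4],"delta_rot":[0,0,0],"jaw":1.5},{"translation":[0.1,0,6],"delta_rot":[0,0,0],"jaw":1.5},{"translation":[0.1,0,7.5],"delta_rot":[0,0,0],"jaw":1.5},{"translation":[0.1,0,8.1],"delta_rot":[0,0,0],"jaw":1.5},{"translation":[0.1,0,8.1],"delta_rot":[0,0,0],"jaw":1.5},{"translation":[0.1,0,8.1],"delta_rot":[0,0,0],"jaw":1.5}]'
python3 - <<'E'
from h import *
p,d=eyes.camera("scene");crop(p,370,430,150,200,12,"pics/s4c.png")
p,d=eyes.camera("top");crop(p,100,160,145,200,10,"pics/t4c.png")
plan(.5454,.0479,.2723,.212)
E
```

```text
time: 6.68
tool_pos: [0.5466, 0.0488, 0.2775]
tcp_rot: [0.001, 0.629, 0.778, 0.001]
contact_force: [-0.6, 0.1, -2.3]
finger_gap: 0.0226
t 6.78 pos [0.5465 0.0488 0.2774] F [ 0.22 -0.51 -1.57] gap 0.0227
translation cm [-0.06 -0.13  0.51] rot deg [ 0.1   0.02 -0.03]
```

View pics/s4c.png

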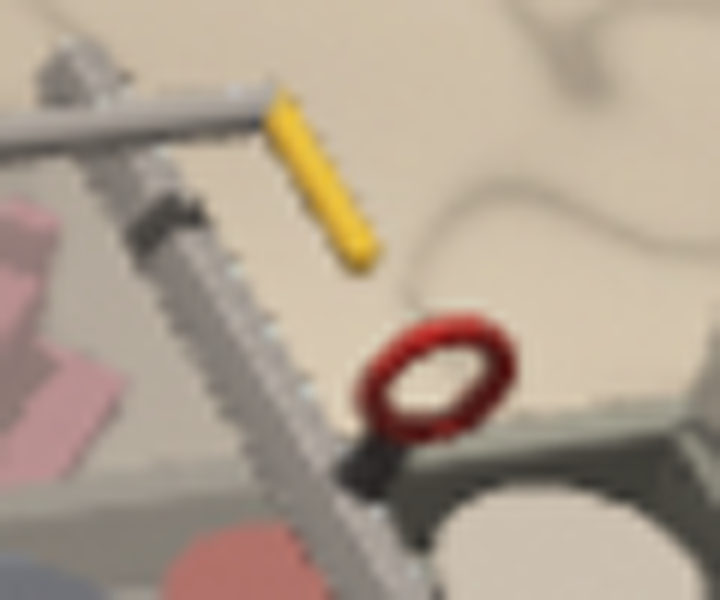

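View pics/t4c.png

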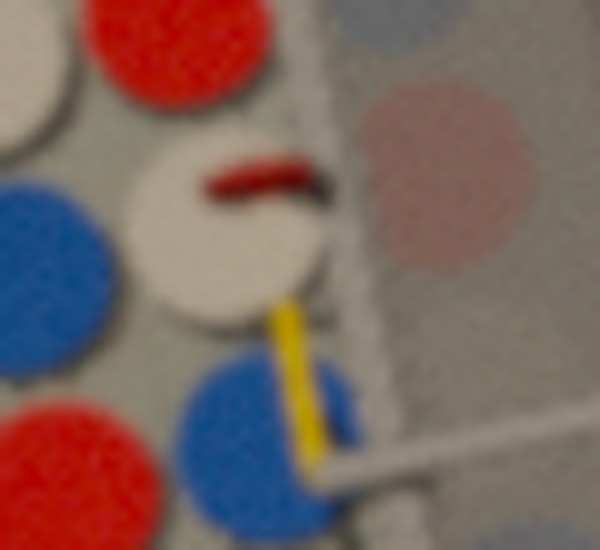

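Extending the prong line in both views, it passes through the ring centre (scene crop (437,380), top crop (261,178)) within about 1 mm. Insert.

```bash
python3 -m creep '[{"translation":[0,0.6,0],"delta_rot":[0,0,0],"jaw":1.5},{"translation":[0,1.2,0],"delta_rot":[0,0,0],"jaw":1.5},{"translation":[0,1.8,0],"delta_rot":[0,0,0],"jaw":1.5},{"translation":[0,2.2,0],"delta_rot":[0,0,0],"jaw":1.5},{"translation":[0,2.6,0],"delta_rot":[0,0,0],"jaw":1.5},{"translation":[0,3.0,0],"delta_rot":[0,0,0],"jaw":1.5}]'
python3 -m creep '[{"translation":[0,0.6,0],"delta_rot":[0,0,0],"jaw":1.5},{"translation":[0,1.1,0],"delta_rot":[0,0,0],"jaw":1.5},{"translation":[0,1.6,0],"delta_rot":[0,0,0],"jaw":1.5},{"translation":[0,2.1,0],"delta_rot":[0,0,0],"jaw":1.5},{"translation":[0,2.6,0],"delta_rot":[0,0,0],"jaw":1.5},{"translation":[0,2.6,0],"delta_rot":[0,0,0],"jaw":1.5},{"translation":[0,2.6,0],"delta_rot":[0,0,0],"jaw":1.5}]'
python3 - <<'E'
from h import *
p,d=eyes.camera("scene");crop(p,370,430,150,200,12,"pics/s5c.png")
p,d=eyes.camera("top");crop(p,100,160,145,200,10,"pics/t5c.png")
plan(.5454,.0479,.2723,.212)
E
```

```text
time: 7.52
tool_pos: [0.5757, 0.0551, 0.2763]
tcp_rot: [-0.0, 0.629, 0.778, -0.0]
contact_force: [-0.8, 0.3, -1.5]
finger_gap: 0.0229
time: 8.4
tool_pos: [0.6008, 0.0605, 0.2763]
tcp_rot: [-0.0, 0.629, 0.778, -0.0]
contact_force: [-0.1, -0.4, -2.3]
finger_gap: 0.0227
t 8.5 pos [0.6007 0.0605 0.2764] F [-1.21  0.35 -1.63] gap 0.0226
translation cm [-0.07 -5.67  0.41] rot deg [-0.   -0.   -0.04]
```

View pics/s5c.png

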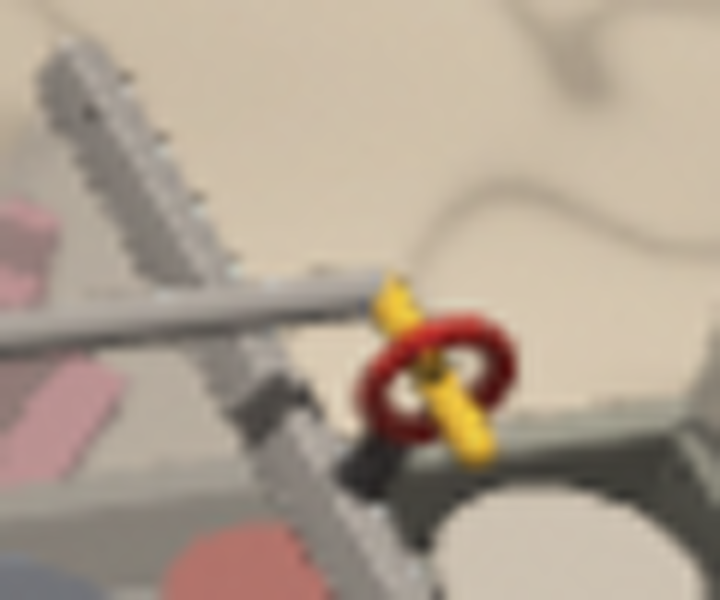

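View pics/t5c.png

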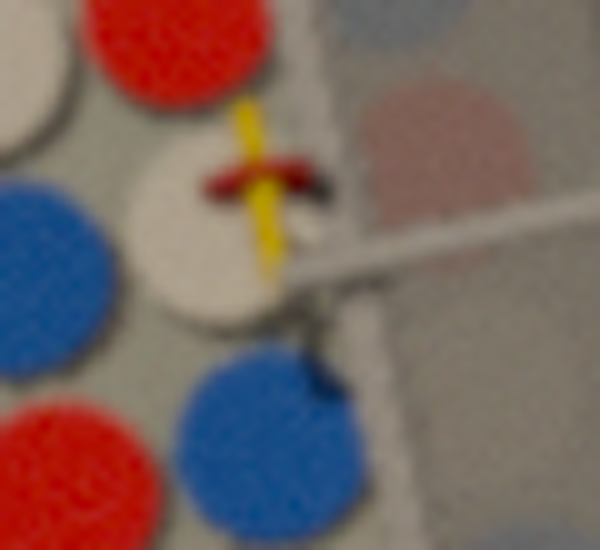

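The prong is through the ring in both views (tip at scene crop (485,445), ring in the middle of the prong). Now I'll pull along the arc.

```bash
python3 -m creep '[{"translation":[-0.4,0,0],"delta_rot":[0,0,0],"jaw":1.5},{"translation":[-0.8,0,-0.1],"delta_rot":[0,0,0],"jaw":1.5},{"translation":[-1.2,0,-0.26],"delta_rot":[0,0,0],"jaw":1.5},{"translation":[-1.6,0,-0.43],"delta_rot":[0,0,0],"jaw":1.5},{"translation":[-2,0,-0.58],"delta_rot":[0,0,0],"jaw":1.5},{"translation":[-2.4,0,-0.72],"delta_rot":[0,0,0],"jaw":1.5},{"translation":[-2.8,0,-0.86],"delta_rot":[0,0,0],"jaw":1.5},{"translation":[-3.2,0,-0.98],"delta_rot":[0,0,0],"jaw":1.5},{"translation":[-3.6,0,-1.1],"delta_rot":[0,0,0],"jaw":1.5},{"translation":[-4,0,-1.2],"delta_rot":[0,0,0],"jaw":1.5},{"translation":[-4,0,-1.2],"delta_rot":[0,0,0],"jaw":1.5}]' 110
python3 - <<'E'
from h import *
p,d=eyes.camera("scene");crop(p,360,430,140,200,10,"pics/s6c.png")
p,d=eyes.camera("top");crop(p,100,160,145,200,10,"pics/t6c.png")
plan(.5454,.0479,.2723,.212)
E
```

```text
time: 9.88
tool_pos: [0.6094, 0.0209, 0.2887]
tcp_rot: [0.0, 0.629, 0.778, -0.0]
contact_force: [-1.1, 0.7, -2.4]
finger_gap: 0.0228
t 9.97 pos [0.6094 0.021  0.2887] F [ 0.12  0.64 -2.09] gap 0.0219
translation cm [ 3.98 -5.7   1.64] rot deg [ 0.04  0.04 -0.06]
```

View pics/s6c.png

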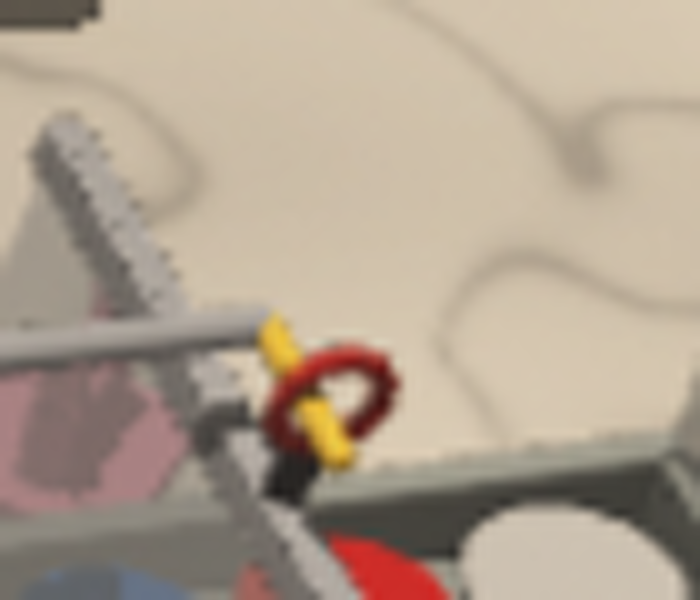

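View pics/t6c.png

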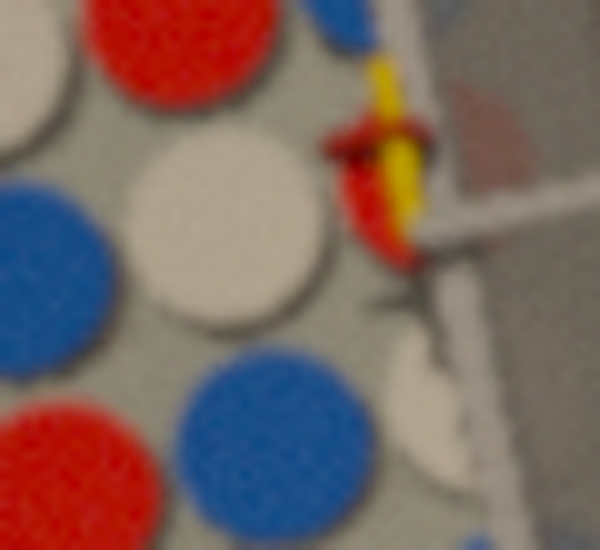

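The screen follows with the prong on the front side of the ring (scene crop (310,400)). Continue.

```bash
python3 -m creep '[{"translation":[-0.4,0,-0.1],"delta_rot":[0,0,0],"jaw":1.5},{"translation":[-0.8,0,-0.19],"delta_rot":[0,0,0],"jaw":1.5},{"translation":[-1.2,0,-0.26],"delta_rot":[0,0,0],"jaw":1.5},{"translation":[-1.6,0,-0.33],"delta_rot":[0,0,0],"jaw":1.5},{"translation":[-2,0,-0.39],"delta_rot":[0,0,0],"jaw":1.5},{"translation":[-2.4,0,-0.44],"delta_rot":[0,0,0],"jaw":1.5},{"translation":[-2.7,0,-0.47],"delta_rot":[0,0,0],"jaw":1.5},{"translation":[-3,0,-0.5],"delta_rot":[0,0,0],"jaw":1.5}]'
python3 - <<'E'
from h import *
p,d=eyes.camera("scene");crop(p,300,430,130,250,5,"pics/s7c.png")
p,d=eyes.camera("top");crop(p,110,190,140,220,7,"pics/t7c.png")
plan(.5454,.0479,.2723,.212)
E
```

```text
time: 10.98
tool_pos: [0.6155, -0.0082, 0.2932]
tcp_rot: [-0.0, 0.629, 0.778, -0.0]
contact_force: [-0.4, 3.4, -3.7]
finger_gap: 0.0225
t 11.07 pos [ 0.6155 -0.0084  0.2932] F [-0.04  1.63 -3.42] gap 0.0224
translation cm [ 6.98 -5.67  2.09] rot deg [-0.02  0.03 -0.05]
```

View pics/s7c.png

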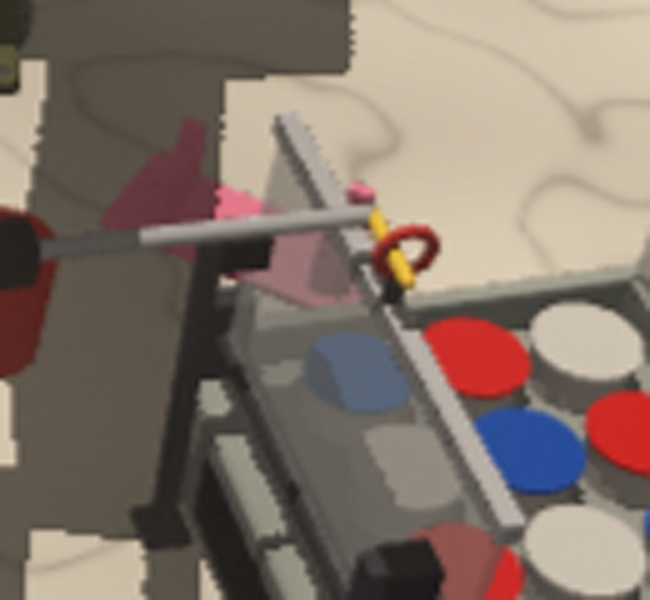

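View pics/t7c.png

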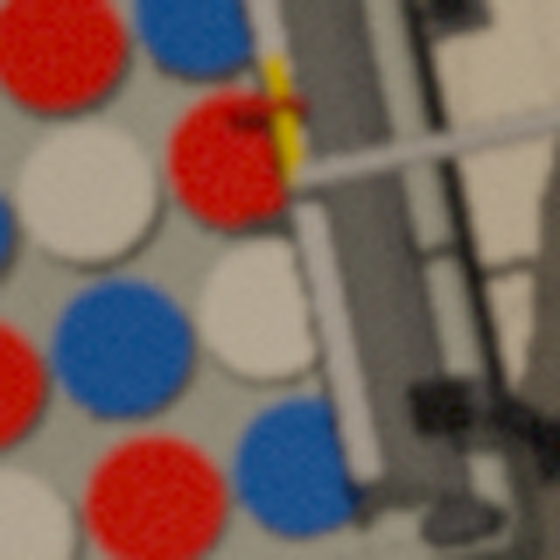

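Run:
```python
from h import *
S=lambda x,y:(x/5+300,y/5+130);T=lambda x,y:(x/7+110,y/7+140)
a=.212;Y=np.array([-np.sin(a),np.cos(a),0]);X=np.array([np.cos(a),np.sin(a),0])
e,r=tri(S(406,251),T(270,111));n,r2=tri(S(285,117),T(369,472));t,r3=tri(S(408,283),T(275,62))
h=np.array([.579,.2955,0])
for k,v in dict(eye=e,rail=n,tip=t).items(): print(k,v.round(4),"moved Y",((v-h)@Y).round(4))
b,_=tri((310+150/4,150+105/4),(70+410/4,105+370/4)); b2,_=tri((310+280/4,150+370/4),(70+345/4,105+72/4));print("buffers Y rel old eye",((b-h)@Y).round(4),((b2-h)@Y).round(4))
```

```text
eye [0.5932 0.2336 0.3073] moved Y -0.0635
rail [0.4589 0.2012 0.2743] moved Y -0.0669
tip [0.6124 0.2321 0.3055] moved Y -0.069
buffers Y rel old eye -0.0917 -0.0899
```

```bash
python3 -m creep '[{"translation":[-0.3,0,0],"delta_rot":[0,0,0],"jaw":1.5},{"translation":[-0.6,0,0],"delta_rot":[0,0,0],"jaw":1.5},{"translation":[-0.8,0,0],"delta_rot":[0,0,0],"jaw":1.5}]'
for i in 1 2 3; do python3 - <<'E'
from h import *
o=ctrl.get_obs();f=o["contact_force"];Y=np.array([-.2104,.9776,0]);print("pull",f@Y,"fz",f[2],o["tool_pos"])
E
done
python3 -m creep '[{"translation":[-0.15,0,0],"delta_rot":[0,0,0],"jaw":1.5},{"translation":[-0.3,0,0],"delta_rot":[0,0,0],"jaw":1.5}]'
```

```text
time: 11.45
tool_pos: [0.6172, -0.0159, 0.2933]
tcp_rot: [-0.0, 0.629, 0.778, -0.0]
contact_force: [-0.6, 2.7, -3.3]
finger_gap: 0.0224
pull 2.782542150099285 fz -3.2753684335435924 [ 0.61718513 -0.0159235   0.29328415]
pull 2.782542150099285 fz -3.2753684335435924 [ 0.61718513 -0.0159235   0.29328415]
pull 2.782542150099285 fz -3.2753684335435924 [ 0.61718513 -0.0159235   0.29328415]
time: 11.7
tool_pos: [0.6178, -0.0188, 0.2933]
tcp_rot: [-0.0, 0.629, 0.778, -0.0]
contact_force: [-0.2, 2.7, -3.9]
finger_gap: 0.0221
```

```bash
python3 -m creep '[{"translation":[-0.15,0,0],"delta_rot":[0,0,0],"jaw":1.5},{"translation":[-0.3,0,0],"delta_rot":[0,0,0],"jaw":1.5}]'
```

```text
time: 11.95
tool_pos: [0.6183, -0.0205, 0.2931]
tcp_rot: [-0.001, 0.628, 0.778, 0.001]
contact_force: [-1.0, 8.9, -5.6]
finger_gap: 0.0222
```

```bash
python3 -m creep '[{"translation":[-0.1,0,0],"delta_rot":[0,0,0],"jaw":1.5},{"translation":[-0.2,0,0],"delta_rot":[0,0,0],"jaw":1.5}]'
```

```text
time: 12.2
tool_pos: [0.6185, -0.0206, 0.2927]
tcp_rot: [-0.003, 0.628, 0.778, 0.002]
contact_force: [-1.0, 13.9, -3.9]
finger_gap: 0.0223
```

```bash
python3 -m creep '[{"translation":[-0.1,0,0],"delta_rot":[0,0,0],"jaw":1.5},{"translation":[-0.2,0,0],"delta_rot":[0,0,0],"jaw":1.5}]'
```

```text
time: 12.45
tool_pos: [0.6186, -0.0208, 0.2923]
tcp_rot: [-0.004, 0.628, 0.778, 0.003]
contact_force: [-0.8, 18.8, -4.3]
finger_gap: 0.0222
```

At the buffers (force rose to about 18 N). Ease to about 16 N and hold.

```bash
python3 -m creep '[{"translation":[0.1,0,0],"delta_rot":[0,0,0],"jaw":1.5},{"translation":[0.1,0,0],"delta_rot":[0,0,0],"jaw":1.5},{"translation":[0.1,0,0],"delta_rot":[0,0,0],"jaw":1.5}]';python3 -m creep '[{"translation":[0,0,0],"delta_rot":[0,0,0],"jaw":1.5},{"translation":[0,0,0],"delta_rot":[0,0,0],"jaw":1.5},{"translation":[0,0,0],"delta_rot":[0,0,0],"jaw":1.5},{"translation":[0,0,0],"delta_rot":[0,0,0],"jaw":1.5},{"translation":[0,0,0],"delta_rot":[0,0,0],"jaw":1.5},{"translation":[0,0,0],"delta_rot":[0,0,0],"jaw":1.5}]'
python3 - <<'E'
from h import *
p,d=eyes.camera("scene");crop(p,300,430,130,250,5,"pics/s8c.png")
p,d=eyes.camera("top");crop(p,110,190,140,220,7,"pics/t8c.png")
plan(.5454,.0479,.2723,.212)
E
```

```text
time: 12.82
tool_pos: [0.6186, -0.0207, 0.2925]
tcp_rot: [-0.003, 0.628, 0.778, 0.002]
contact_force: [-1.3, 14.5, -5.3]
finger_gap: 0.0223
time: 13.58
tool_pos: [0.6186, -0.0207, 0.2925]
tcp_rot: [-0.003, 0.628, 0.778, 0.002]
contact_force: [-1.7, 14.8, -4.8]
finger_gap: 0.0225
t 13.68 pos [ 0.6185 -0.0207  0.2924] F [-1.06 13.77 -4.91] gap 0.0221
translation cm [ 8.24 -5.69  2.08] rot deg [-0.02 -0.44  0.08]
```

View pics/s8c.png

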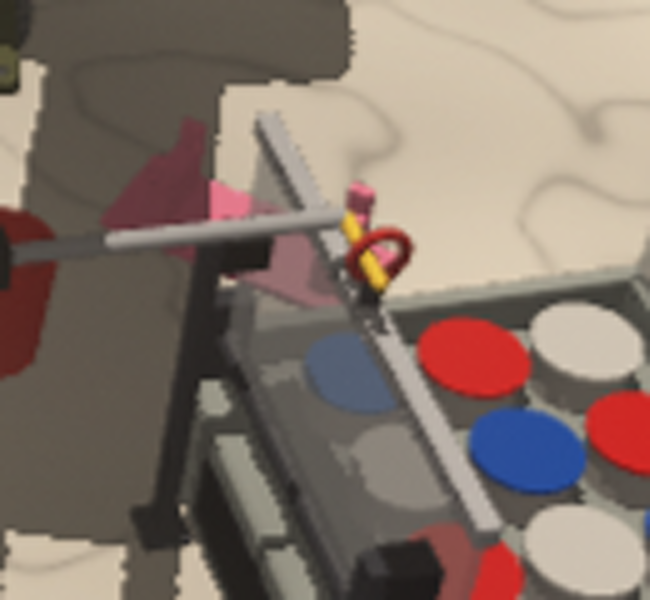

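View pics/t8c.png

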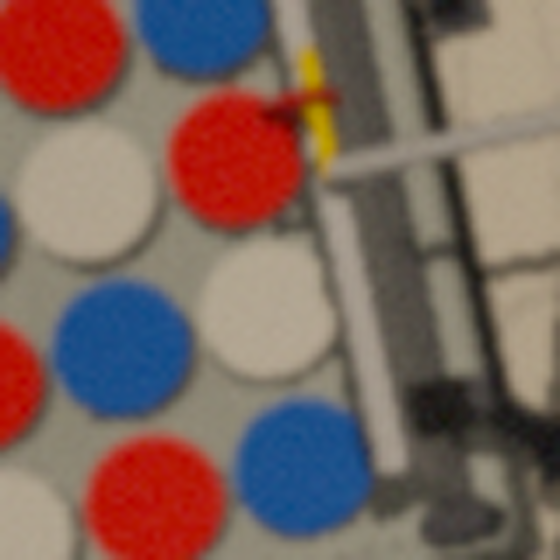

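Run:
```python
from h import *
from scipy.optimize import least_squares
S=lambda x,y:(x/5+300,y/5+130);T=lambda x,y:(x/7+110,y/7+140)
a=.212;Y=np.array([-np.sin(a),np.cos(a),0])
h=np.array([.579,.2955,0])
e,_=tri(S(379,253),T(302,103));n,_=tri(S(263,115),T(397,470));r,_=tri(S(342,215),T(330,165));t,_=tri(S(380,287),T(311,55))
for k,v in dict(eye=e,rail=n,root=r,tip=t).items(): print(k,v.round(4),"moved Y",((v-h)@Y).round(4))
s=np.load("pics/scene0.npz")["p"]
# where hinge would be by model fit: (0.5963,.2143)
print("hinge fit rel",(np.array([.5963,.2143,0])-h)@Y)
```

```text
eye [0.5958 0.2212 0.308 ] moved Y -0.0762
rail [0.4593 0.1901 0.2756] moved Y -0.0778
root [0.5715 0.209  0.309 ] moved Y -0.083
tip [0.615  0.219  0.3049] moved Y -0.0824
hinge fit rel -0.08302228647998443
```

Eye is now at z 0.308, 76 mm forward of its start, so the screen is upright on the buffers. I held about 14–18 N for some 1.6 s. Now relax and centre the prong in the hole.

```bash
python3 -m creep '[{"translation":[0.15,0,0],"delta_rot":[0,0,0],"jaw":1.5},{"translation":[0.3,0,0],"delta_rot":[0,0,0],"jaw":1.5},{"translation":[0.45,0,0],"delta_rot":[0,0,0],"jaw":1.5},{"translation":[0.6,0,0],"delta_rot":[0,0,0],"jaw":1.5},{"translation":[0.6,0,0],"delta_rot":[0,0,0],"jaw":1.5}]'
```

```text
time: 14.3
tool_pos: [0.618, -0.0192, 0.2939]
tcp_rot: [0.001, 0.629, 0.778, 0.0]
contact_force: [-0.1, -1.0, -2.1]
finger_gap: 0.0226
```

```bash
python3 -m creep '[{"translation":[0.15,0,0],"delta_rot":[0,0,0],"jaw":1.5},{"translation":[0.3,0,0],"delta_rot":[0,0,0],"jaw":1.5},{"translation":[0.3,0,0],"delta_rot":[0,0,0],"jaw":1.5}]'
python3 - <<'E'
from h import *
p,d=eyes.camera("scene");crop(p,350,400,150,200,12,"pics/s9c.png")
p,d=eyes.camera("top");crop(p,130,180,140,185,12,"pics/t9c.png")
plan(.5454,.0479,.2723,.212)
E
```

```text
time: 14.68
tool_pos: [0.6172, -0.0158, 0.2934]
tcp_rot: [0.0, 0.629, 0.778, 0.0]
contact_force: [0.4, 0.6, -3.2]
finger_gap: 0.0222
t 14.78 pos [ 0.6172 -0.0158  0.2933] F [-0.19 -0.22 -1.47] gap 0.0225
translation cm [ 7.73 -5.68  2.1 ] rot deg [ 0.    0.   -0.04]
```

View pics/s9c.png

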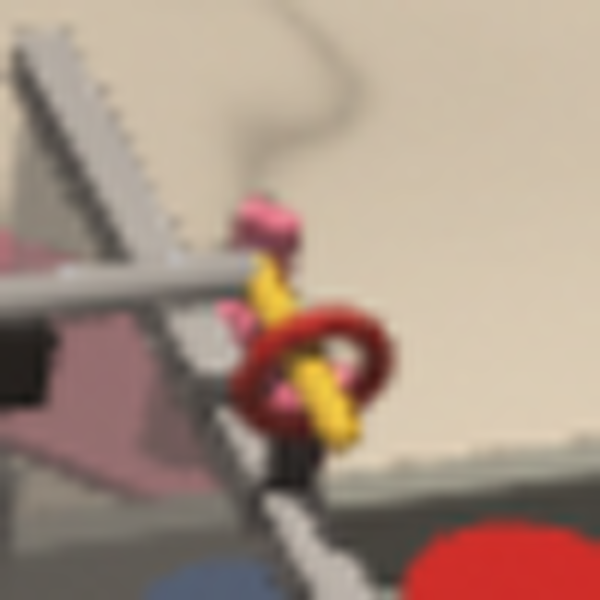

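View pics/t9c.png

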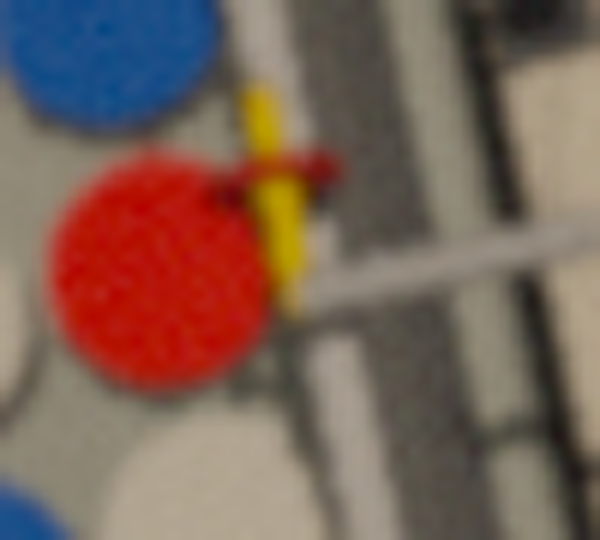

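The prong is free and centred in the ring (scene crop (315,370), top crop (278,178)). Withdraw.

```bash
python3 -m creep '[{"translation":[0,-0.5,0],"delta_rot":[0,0,0],"jaw":1.5},{"translation":[0,-1,0],"delta_rot":[0,0,0],"jaw":1.5},{"translation":[0,-1.6,0],"delta_rot":[0,0,0],"jaw":1.5},{"translation":[0,-2.2,0],"delta_rot":[0,0,0],"jaw":1.5},{"translation":[0,-2.8,0],"delta_rot":[0,0,0],"jaw":1.5},{"translation":[0,-3.4,0],"delta_rot":[0,0,0],"jaw":1.5},{"translation":[0,-4,0],"delta_rot":[0,0,0],"jaw":1.5},{"translation":[0,-4.6,0],"delta_rot":[0,0,0],"jaw":1.5},{"translation":[0,-5.2,0],"delta_rot":[0,0,0],"jaw":1.5},{"translation":[0,-5.8,0],"delta_rot":[0,0,0],"jaw":1.5},{"translation":[0,-6,0],"delta_rot":[0,0,0],"jaw":1.5}]'
python3 - <<'E'
from h import *
p,d=eyes.camera("scene");crop(p,300,430,130,250,5,"pics/s10c.png")
p,d=eyes.camera("top");crop(p,110,190,140,220,7,"pics/t10c.png")
plan(.5138,-.2278,.36,-.272)
E
```

```text
time: 16.15
tool_pos: [0.5582, -0.0284, 0.2934]
tcp_rot: [0.0, 0.629, 0.778, 0.0]
contact_force: [-0.2, -0.7, -2.6]
finger_gap: 0.0222
t 16.25 pos [ 0.5584 -0.0284  0.2934] F [-0.28 -0.34 -3.11] gap 0.0219
translation cm [-18.56  -8.54  -6.66] rot deg [ 1.000e-02 -0.000e+00  2.769e+01]
```

View pics/s10c.png

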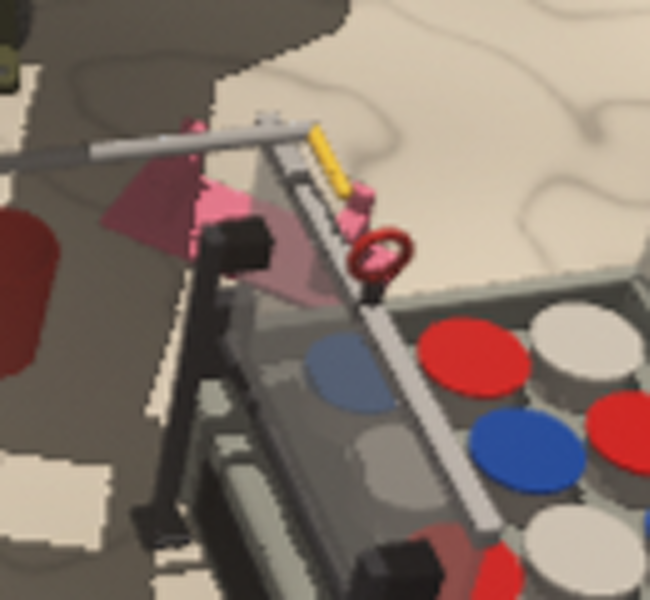

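View pics/t10c.png

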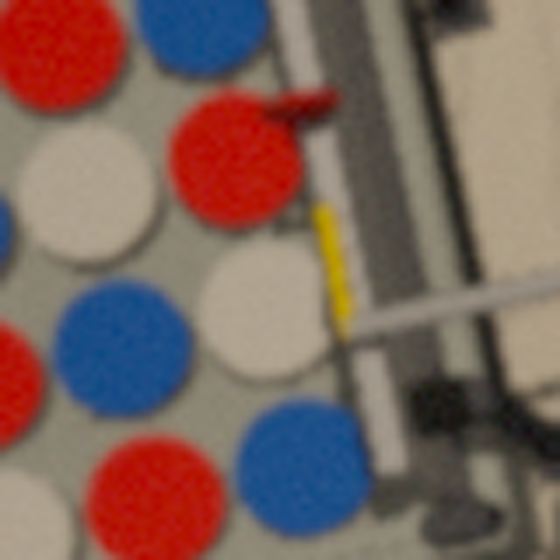

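The prong is out and the ring is still at scene crop (379,253), as when shut. Raise, then carry back.

```bash
python3 -m creep '[{"translation":[0,0,-1.5],"delta_rot":[0,0,0],"jaw":1.5},{"translation":[0,0,-4],"delta_rot":[0,0,0],"jaw":1.5},{"translation":[0,0,-6.6],"delta_rot":[0,0,0],"jaw":1.5},{"translation":[-3,-1.4,-6.6],"delta_rot":[0,0,3],"jaw":1.5},{"translation":[-6,-2.8,-6.6],"delta_rot":[0,0,8],"jaw":1.5},{"translation":[-9,-4.2,-6.6],"delta_rot":[0,0,13],"jaw":1.5},{"translation":[-12,-5.5,-6.6],"delta_rot":[0,0,18],"jaw":1.5},{"translation":[-15,-6.9,-6.6],"delta_rot":[0,0,22.5],"jaw":1.5},{"translation":[-17.5,-8,-6.6],"delta_rot":[0,0,26],"jaw":1.5},{"translation":[-18.6,-8.5,-6.6],"delta_rot":[0,0,27.7],"jaw":1.5},{"translation":[-18.6,-8.5,-6.6],"delta_rot":[0,0,27.7],"jaw":1.5},{"translation":[-18.6,-8.5,-6.6],"delta_rot":[0,0,27.7],"jaw":1.5}]'
python3 -c "
from h import *
plan(.5138,-.2278,.10,-.272)"
```

```text
time: 17.75
tool_pos: [0.5147, -0.2273, 0.3596]
tcp_rot: [-0.0, 0.796, 0.605, 0.0]
contact_force: [-0.3, 0.4, -2.1]
finger_gap: 0.0224
t 17.75 pos [ 0.5147 -0.2273  0.3596] F [-0.3   0.41 -2.08] gap 0.0224
translation cm [-0.08 -0.08 25.96] rot deg [ 0.01 -0.02  0.07]
```

```bash
python3 -m creep '[{"translation":[-0.1,-0.1,3],"delta_rot":[0,0,0],"jaw":1.5},{"translation":[-0.1,-0.1,8],"delta_rot":[0,0,0],"jaw":1.5},{"translation":[-0.1,-0.1,13],"delta_rot":[0,0,0],"jaw":1.5},{"translation":[-0.1,-0.1,18],"delta_rot":[0,0,0],"jaw":1.5},{"translation":[-0.1,-0.1,22],"delta_rot":[0,0,0],"jaw":1.5},{"translation":[-0.1,-0.1,25],"delta_rot":[0,0,0],"jaw":1.5},{"translation":[-0.1,-0.1,26],"delta_rot":[0,0,0],"jaw":1.5},{"translation":[-0.1,-0.1,26],"delta_rot":[0,0,0],"jaw":1.5},{"translation":[-0.1,-0.1,26],"delta_rot":[0,0,0],"jaw":1.5}]'
python3 - <<'E'
from h import *
p,d=eyes.camera("scene");crop(p,150,310,170,270,5,"pics/s11c.png")
p,d=eyes.camera("top");crop(p,230,350,130,220,6,"pics/t11c.png")
plan(.5138,-.2278,.0385,-.272)
E
```

```text
time: 18.88
tool_pos: [0.5145, -0.2292, 0.1014]
tcp_rot: [0.002, 0.796, 0.605, 0.001]
contact_force: [-0.1, 0.1, -1.9]
finger_gap: 0.0226
t 18.98 pos [ 0.5143 -0.2293  0.1013] F [-0.09  0.11 -2.32] gap 0.0223
translation cm [ 0.13 -0.11  6.27] rot deg [0.18 0.04 0.01]
```

View pics/s11c.png

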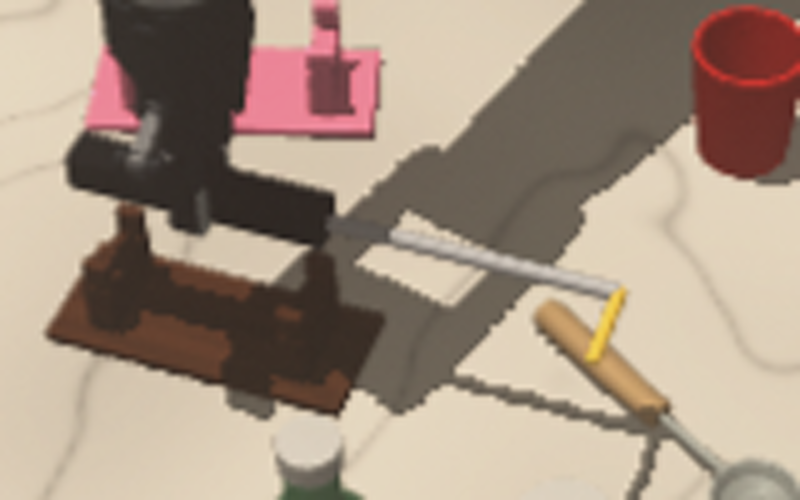

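View pics/t11c.png

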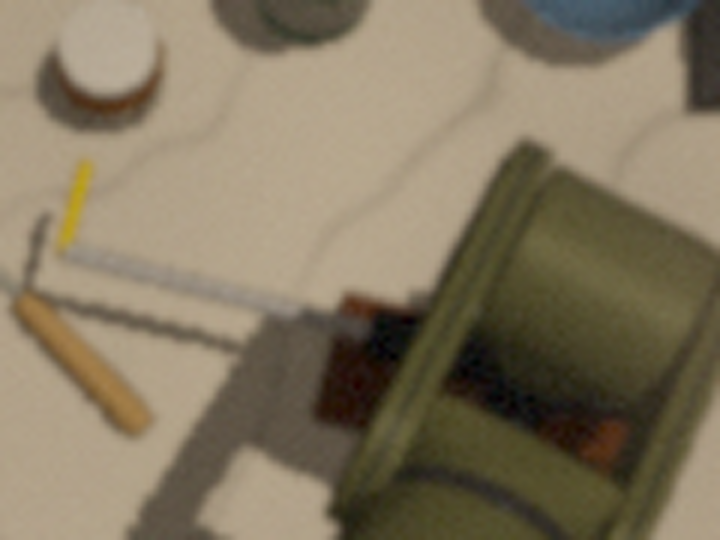

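Run:
```python
from h import *
S=lambda x,y:(x/5+150,y/5+170);T=lambda x,y:(x/6+230,y/6+130)
r,a=tri(S(620,293),T(65,247));t,b=tri(S(596,357),T(86,163));print(r.round(4),t.round(4),a,b)
r0=atz("top",*T(63,272),.055);t0=atz("top",*T(86,188),.055);print("orig",r0.round(4),t0.round(4))
# tcp offset original (.5138,-.2278,.0382) vs now (.5143,-.2293,.1013)
d=np.array([.0005,-.0015,.0631]);print("slip root",(r-d-r0).round(4),"tip",(t-d-t0).round(4))
```

```text
[ 0.5804 -0.0029  0.1168] [ 0.6238 -0.0144  0.1169] 0.0037757276553604864 0.003405096748641028
orig [ 0.5776 -0.0016  0.055 ] [ 0.6229 -0.0146  0.055 ]
slip root [ 0.0023  0.0003 -0.0013] tip [ 0.0004  0.0017 -0.0012]
```

The pole hasn't slipped in the grip (under 2.5 mm), so lower it into the notches.

```bash
python3 -m creep '[{"translation":[0.1,-0.1,1.5],"delta_rot":[0,0,0],"jaw":1.5},{"translation":[0.1,-0.1,3.5],"delta_rot":[0,0,0],"jaw":1.5},{"translation":[0.1,-0.1,4.8],"delta_rot":[0,0,0],"jaw":1.5},{"translation":[0.1,-0.1,5.6],"delta_rot":[0,0,0],"jaw":1.5},{"translation":[0.1,-0.1,6],"delta_rot":[0,0,0],"jaw":1.5},{"translation":[0.1,-0.1,6.2],"delta_rot":[0,0,0],"jaw":1.5},{"translation":[0.1,-0.1,6.2],"delta_rot":[0,0,0],"jaw":1.5}]'
python3 -c "
from h import *
plan(.5138,-.2278,.0385,-.272)"
```

```text
time: 19.85
tool_pos: [0.5131, -0.2278, 0.0383]
tcp_rot: [0.001, 0.796, 0.605, 0.0]
contact_force: [-0.6, 1.0, 1.1]
finger_gap: 0.0222
t 19.85 pos [ 0.5131 -0.2278  0.0383] F [-0.6   0.97  1.08] gap 0.0222
translation cm [ 0.02  0.07 -0.02] rot deg [ 0.07  0.02 -0.  ]
```

```bash
python3 -m creep '[{"translation":[0,0,0],"delta_rot":[0,0,0],"jaw":3},{"translation":[0,0,0],"delta_rot":[0,0,0],"jaw":5},{"translation":[0,0,0],"delta_rot":[0,0,0],"jaw":8.5},{"translation":[0,0,0],"delta_rot":[0,0,0],"jaw":8.5},{"translation":[0,0,0],"delta_rot":[0,0,0],"jaw":8.5},{"translation":[0,0,0],"delta_rot":[0,0,0],"jaw":8.5},{"translation":[0,0,-1.5],"delta_rot":[0,0,0],"jaw":8.5},{"translation":[0,0,-5],"delta_rot":[0,0,0],"jaw":8.5},{"translation":[0,0,-10],"delta_rot":[0,0,0],"jaw":8.5},{"translation":[0,0,-15],"delta_rot":[0,0,0],"jaw":8.5},{"translation":[0,0,-20],"delta_rot":[0,0,0],"jaw":8.5},{"translation":[0,0,-20],"delta_rot":[0,0,0],"jaw":8.5}]'
python3 -m creep '[{"translation":[-5,-1,0],"delta_rot":[0,0,0],"jaw":8.5},{"translation":[-10,-3,0],"delta_rot":[0,0,0],"jaw":8.5},{"translation":[-15,-5,0],"delta_rot":[0,0,0],"jaw":8.5},{"translation":[-20,-7,0],"delta_rot":[0,0,0],"jaw":8.5},{"translation":[-20,-7,0],"delta_rot":[0,0,0],"jaw":8.5},{"translation":[-20,-7,0],"delta_rot":[0,0,0],"jaw":8.5}]'
python3 - <<'E'
from h import *
p,d=eyes.camera("scene");cv2.imwrite("pics/s12.png",p);crop(p,150,320,190,290,4,"pics/s12c.png")
p,d=eyes.camera("top");cv2.imwrite("pics/t12.png",p);crop(p,230,350,150,220,6,"pics/t12c.png")
E
```

```text
time: 21.35
tool_pos: [0.5151, -0.229, 0.245]
tcp_rot: [0.006, 0.796, 0.605, 0.002]
contact_force: [0.6, 0.2, 0.1]
finger_gap: 0.0851
time: 22.1
tool_pos: [0.3912, -0.4009, 0.2369]
tcp_rot: [-0.001, 0.797, 0.604, 0.0]
contact_force: [-0.1, -0.0, 0.2]
finger_gap: 0.0848
```

View pics/s12.png

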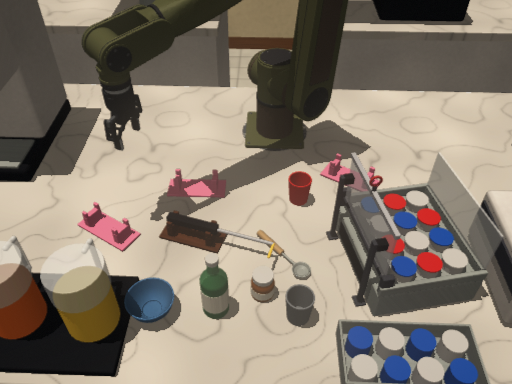

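View pics/s12c.png

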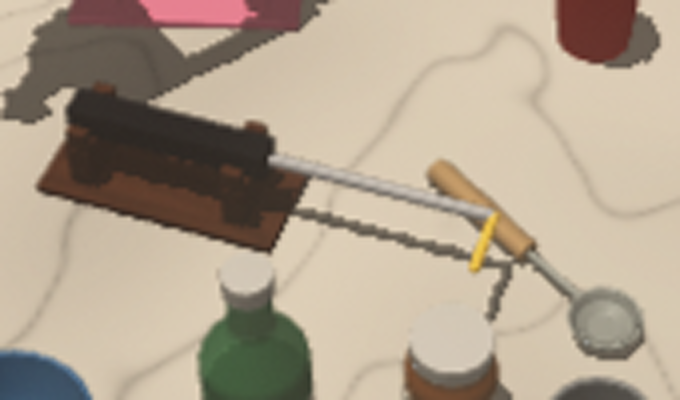

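View pics/t12c.png

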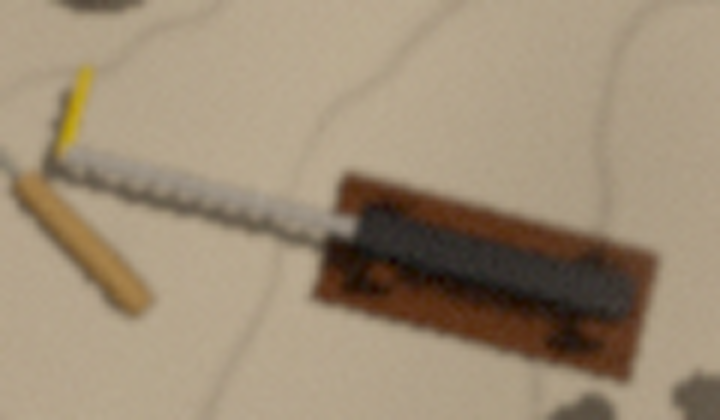

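The pole lies exactly as at the start (prong at top crop (78,110), handle across both notches). The screen is upright with its ring at scene (375,181), and the bystanders are where they were.

```bash
python3 -c "
from station import workorder
print(workorder.close_job())"
```

```text
the job is handed in; nothing more can be done
None
```

The job is done and handed in after about 22 s of robot time; the system gave no verdict. I took the pole from the brown cradle and passed its prong through the red ring. I pulled the screen shut against its buffers, unhooked the pole and laid it back in its cradle.

- **Pull:** I held about 14–15 N for around a second. The highest reading was about 19 N, during the build-up, and the build-up and hold together lasted about 1.6 s.
- **Screen:** while I held it, the eye measured 0.308 m above the counter, the height for an upright screen. After unhooking, the ring was at the same pixel, so it did not tip back. I didn't measure the lean itself more closely than about 0.04 rad, and estimates of how far the eye had to travel differed by about 6 mm (77 to 83 mm). The steep rise in force from about 3 N to 18 N is the main evidence of buffer contact.
- **Pole:** it lies in both notches, indistinguishable from the first pictures, with slip in the grip under 2.5 mm.
- **Bystanders:** none had visibly moved in the final picture.

No check failed.

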